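# Shoot and lock the gate bolt on its trial fit

### The job

The gate leaf and its post are clamped on the welding table for a trial fit. Bolt them together: lift the bolt's handle out of its parking notch, slide the bolt across with the handle up into the keeper on the post, find the keeper's notch, turn the handle right down into it and let go. Do it by feel and do not force it - the handle must never be rammed or pressed hard against the keeper or the lugs - and leave the tools lying about where they are.

Things in the scene. Friction and masses are not known exactly. Their poses are not given: they have to be found in the camera images.
- gate: Steel gate leaf of 40 mm square tube lying flat, 290 x 300 mm, clamped and immovable, its 60 mm post clamped beside it; tops at z = 0.040. On its middle rail a barrel bolt: 16 mm rod along the gate's y axis, 76 mm above the table. Origin: on the table under the rod axis where the handle is parked. z up; -y is the way the bolt is shot, to the post; the handle lies down to the -x side.
- park_notch (a point): Point on the rod axis (76 mm above the table) at the middle of the parking notch, which is 14 mm wide, in lugs at 16 to 22 mm to the -x side of the rod axis, lug tops 12 mm above the axis. Axes as the gate's.
- keeper_about (a point): Point on the rod axis 97 mm from the parking notch: the rough place of the keeper's end plate face. The gap between leaf and post was set by eye, so the whole keeper lies up to 12 mm either way along y; this is not reported. End plate: square to the rod, bored for its tip, 40 mm wide, top 30 mm above the axis. The upright handle meets its face as a hard stop, 13.5 mm past the notch.
- keeper_notch (a point): Rough middle (same +-12 mm along y) of the keeper's notch, 19 mm to the -x side of the rod axis: 13 mm wide, floor 7 mm below the axis, a lip on either side with its top 12 mm above the axis (leaf-side lip 18 mm long, other 12 mm, up to the end plate). Beside the notch the handle lands on a lip and stays up at about 0.85 rad; a push at the grip bears three times as hard on the lip.
- bolt_handle: The bolt's handle: straight flat-bar stem, 10 mm wide along the rod and 8 mm thick, square to the rod, with a 17 mm ball at its end. Origin: middle of the grip, on the stem 60 mm from the rod axis; z axis along the stem, outwards; y axis parallel to the gate's y. Bare stem 12 to 70 mm from the rod axis; the ball ends 88 mm from it. It slides and turns with the bolt and stays at any angle it is left.
- bolt_slide (a joint): How far the bolt is shot, m: 0 with the handle in the middle of the parking notch, growing towards the post (gate -y). The keeper's end plate stops the upright handle at 0.080 to 0.104, depending on the gap; the notch takes the handle from 12 to 15 mm short of that stop. Stiff: takes about 3 N to slide, the same all the way.
- bolt_turn (a joint): Angle of the handle about the rod, rad: 0 lying level to the gate's -x side (as in a notch), 1.57 upright, stop at 1.75. The handle clears the lugs and the keeper's lip above about 0.95 rad. Takes about 1 N at the grip to turn.
- pliers: Combination pliers lying flat, 67 x 170 x 12 mm. Loose bystander; origin at the centre of its underside.
- hammer: Chipping hammer lying flat, 150 x 183 x 23 mm. Loose bystander; origin at the centre of its underside.
- file: Flat file with a wooden handle, 26 x 295 x 26 mm. Loose bystander; origin at the centre of its underside.
- tape: Roll of masking tape lying flat, 100 mm across, 24 mm high. Loose bystander; origin at the centre of its underside.
- tin: Round tin, 69 mm across, 46 mm high. Loose bystander; origin at the centre of its underside.
- centre_punch: Centre punch, 11 x 105 mm, lying on the gate's sheet infill on the side of the bolt away from the handle. Loose bystander; origin at the centre of its underside.
- weld_magnet: Flat three-cornered welding magnet, 81 x 81 x 15 mm, lying on the gate's sheet infill. Loose bystander; origin at the centre of its underside.

How it is judged:
On the way, in this order (a step that is already met when the one before it is completed fails the run):
1. the handle is lifted out of its parking notch, clear of the lugs (value of joint bolt_turn above 1 rad and value of joint bolt_slide below 0.03 m), for 0.1 s.
2. the bolt is shot across to the keeper with its handle up (value of joint bolt_turn above 0.8 rad and value of joint bolt_slide above 0.063 m), for 0.1 s.
At the end, for the whole second after the job is handed in: The bolt is shot at least 63 mm and its handle lies within 0.15 rad of level, which is possible only in the keeper's notch; the handle is at rest (value of joint bolt_turn below 0.15 rad and value of joint bolt_slide above 0.063 m and velocity of joint bolt_turn between -0.05 and 0.05 rad/s); the robot touches nothing.
It fails at once if the handle is rammed or pressed against the keeper or the lugs with more than 40 N (contact force between bolt_handle and gate above 40 N).
It fails at once if a tool lying about is moved by more than 20 mm (distance of any of pliers, hammer, file, tape, tin, centre_punch, weld_magnet from where it was at the start of the episode above 0.02 m).
It also fails if it takes over 58 s, if anything falls off the work surface, if the arm or the gripper's body presses on something with over 40 N, if the wrist force passes 120 N, or if a joint passes its speed limit or range.

### The arm

A 7-joint arm with a two-finger parallel gripper is mounted at the origin on a cart in front of the work surface, level with it; the furniture and walls round the work are solid. World frame = base frame: x ahead of the robot, y to its left, z up, the work surface at z = 0. Lengths are in m, angles in rad, forces in N, time in s.
With the tool pointing down it reaches from about 0.4 to 0.875 m from the base axis. Payload 19.3 kg.
Tool frame: the origin (TCP) lies midway between the tips of the shut fingers; the grasp point (between the pads) lies 19 mm behind it (bot.tcp_to_grasp is the distance from the TCP to the grasp point, in m); z points along the fingers, y is the direction in which the jaws open and shut (so a half turn about z gives the same grasp; the last joint's range is limited). The gripper opens to 85 mm and grips with 20 to 120 N. Pads are 22 mm wide; open, the fingers measure 114 mm over their backs; the gripper's body (76 mm by 85 mm) begins 54 mm behind the grasp point. The pads swing forward as they close: fully open they stand 13 mm farther back than shut.
Start: joints at [-1.171, 0.521, -0.036, 1.599, 0.021, 1.021, -0.113], TCP at [0.283, 0.557, 0.231] pointing down, gripper open.
Joint ranges: [-2.91, 2.91], [-0.3, 2.13], [-1.5, 1.42], [0.17, 2.43], [-1.26, 4.41], [0.16, 1.93], [-2.52, 2.52]. Speed limits (rad/s): [1.89, 1.89, 2.39, 2.39, 3.01, 3.01, 3.01].

### API

Orientations are given as [roll, pitch, yaw] about the fixed x, y, z axes, in that order (R = Rz(yaw) Ry(pitch) Rx(roll)).
In Python, from workcell import bot gives the robot as it stands. The module is installed in compiled form; this text tells all that it offers.
- The arm moves only by the tool drive_tool, never from a script. Its argument "series" is a list of rows, each a list of 5 numbers: the opening in per cent of the stroke, from 0 (shut) to 100 (fully open), then the shift along the world's x, y, z in m, then the turn about the world's z in rad. A call has 1 to 12 rows; each row shifts and turns the pose as measured when the row begins; what a row does not reach is not made up. A row lasts 1/10 s, in which the tool goes at most 50 mm and 8.59 degrees, less where a joint would pass 70% of its speed; a pose out of reach is approached as far as the arm can. A call with a gripper value outside its range is refused whole. The fingers move at their own pace and stop on an object; "newtons" is the grip in N (left out, the last holds). Time passes only in rows, so rows that do not move let the fingers close. It gives the time, the measured TCP pose, the force and the opening at its end, in the units of the state.
- bot.observe(): the state, without advancing time (a new reading comes with each control period).
- bot.grab_frame(name): name is "side" or "top"; returns the picture (420x560x3 uint8, red, green, blue); there is no depth.
- bot.camera_info(name): a dict with "fx", "fy", "cx", "cy" (pixels), "cam_to_world" (4x4, takes a point from camera to world coordinates). Camera axes: x right, y down, z forward; pixel columns grow to the right and rows downward; lengths in m; the calibration is good to about 2 mm. A picture is of the moment at which its call begins. camera_info takes no time and is no camera call.
- bot.job_done(): hands the job in, once; it reports no verdict.
Trained networks look in the newest picture that a camera, given by its name, has taken for a name from the list of things; names that differ only in an ending like _2 or _b are one class to them, and where a whole thing is asked for, a point or a joint stands for the part that bears it (a point fixed in the world has none). Each returns a list of dicts, best first, with "conf" (0 to 1); they miss things now and then, are a little off and sometimes report something else, mostly with a low value. They report only what shows in the picture. A call takes as long as a camera call.
- bot.masks_of(camera, target): "mask" (420x560 bool, what is visible of it) and "point" ([column, row] in pixels, amid what is visible of it).
The state is a dict: "clock": time; "qpos": joint angles; "qd": joint speeds; "joint_efforts": joint torques, N m; "position": TCP position; "tool_rot": TCP orientation; "force": force on the tool from outside, world axes, zero at the start; "moment": the same for the moment, N m; "grip_width": finger opening in m.
Only numpy, scipy, OpenCV 4.12 (cv2) and the standard library are available. Lean on these libraries where they do the work, as an engineer would, in place of code of your own. Each camera call takes 0.05 s, during which the arm holds its last target.

## Working session

There is one attempt and no reset: what is moved stays moved. The work goes in short steps, Python scripts to look and compute and a tool call to move; the robot and the scene stay as the last step left them, time stands still between calls to the robot, and variables do not carry over. Pictures are saved under pics/ and viewed, and the job is handed in when it is done.

Besides the shell and the picture viewer there is one more tool, called after "Emit:" by a JSON object that holds its "api" and its "payload". drive_tool: Moves the arm, as the interface text tells. Its arguments: {"type":"object","properties":{"series":{"type":"array","items":{"type":"array","items":{"type":"number"}}},"newtons":{"type":"number"}},"required":["series"]}

```bash
mkdir -p pics; python3 - <<'E'
from workcell import bot
import cv2,numpy as np
s=bot.observe(); print({k:np.round(v,3).tolist() for k,v in s.items()}, bot.tcp_to_grasp)
for c in ("side","top"):
    im=bot.grab_frame(c); cv2.imwrite(f"pics/{c}0.png",im[:,:,::-1])
    i=bot.camera_info(c); print(c,i["fx"],i["fy"],i["cx"],i["cy"],np.round(i["cam_to_world"],3).tolist())
    for t in ("bolt_handle","gate","park_notch","keeper_notch"):
        for d in bot.masks_of(c,t)[:2]: print(c,t,round(d["conf"],2),d["point"],d["mask"].sum())
E
```

```text
{'clock': 0.0, 'qpos': [-1.171, 0.522, -0.036, 1.6, 0.021, 1.021, -0.113], 'qd': [-0.001, 0.001, 0.0, 0.001, -0.001, 0.001, -0.001], 'joint_efforts': [-0.001, -92.71, 1.979, -36.994, 0.018, 0.008, -0.0], 'position': [0.283, 0.557, 0.231], 'tool_rot': [-3.14, 0.0, 2.672], 'force': [-0.363, 0.763, -0.522], 'moment': [-0.011, -0.032, 0.011], 'grip_width': 0.086} 0.0187
side 513.9285747629439 513.9285747629439 283.8024981312782 208.75484823544596 [[-1.0, 0.001, 0.015, 0.484], [-0.013, 0.431, -0.902, 1.793], [-0.007, -0.902, -0.431, 0.876], [0.0, 0.0, 0.0, 1.0]]
side gate 0.96 [271.2, 212.6] 4460
side park_notch 0.88 [269.9, 215.0] 4572
side keeper_notch 0.55 [268.4, 214.2] 4527
top 501.44055203006997 501.44055203006997 273.980006556336 212.96102989928468 [[-0.01, -0.997, 0.071, 0.391], [-1.0, 0.011, 0.015, 0.086], [-0.016, -0.071, -0.997, 1.639], [0.0, 0.0, 0.0, 1.0]]
top bolt_handle 0.47 [313.1, 210.9] 84
top gate 0.93 [296.7, 193.9] 10963
top park_notch 0.64 [295.5, 195.7] 10527
top park_notch 0.28 [427.5, 263.0] 300
top keeper_notch 0.81 [295.1, 196.1] 11132
top keeper_notch 0.6 [298.3, 181.5] 73
```

View pics/side0.png

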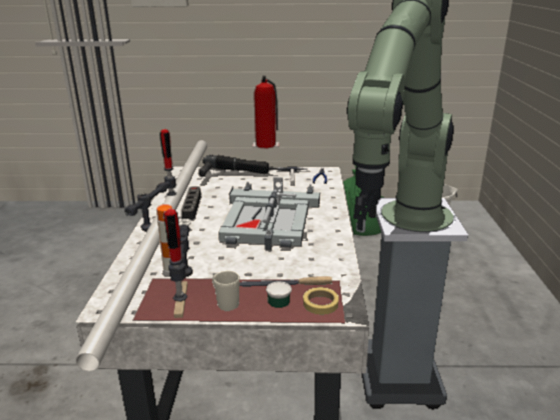

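View pics/top0.png

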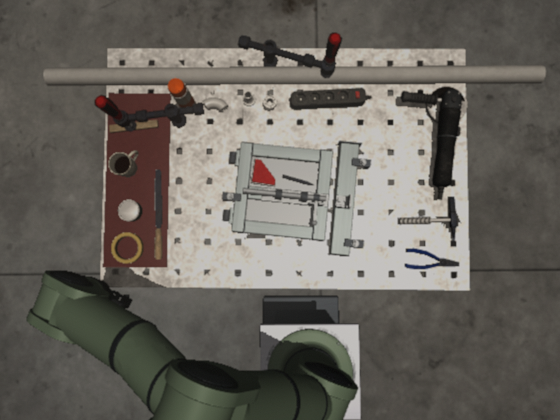

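```bash
python3 - <<'E'
import cv2
a=cv2.imread("pics/top0.png")[110:280,200:400]; cv2.imwrite("pics/topz.png",cv2.resize(a,None,fx=3.5,fy=3.5,interpolation=cv2.INTER_CUBIC))
a=cv2.imread("pics/side0.png")[150:280,190:370]; cv2.imwrite("pics/sidez.png",cv2.resize(a,None,fx=4,fy=4,interpolation=cv2.INTER_CUBIC))
E
```

```text
(no output)
```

View pics/topz.png

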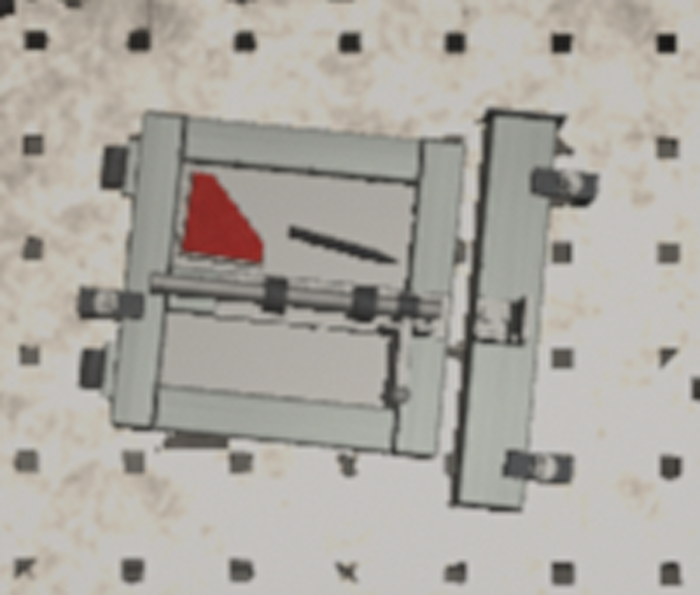

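View pics/sidez.png

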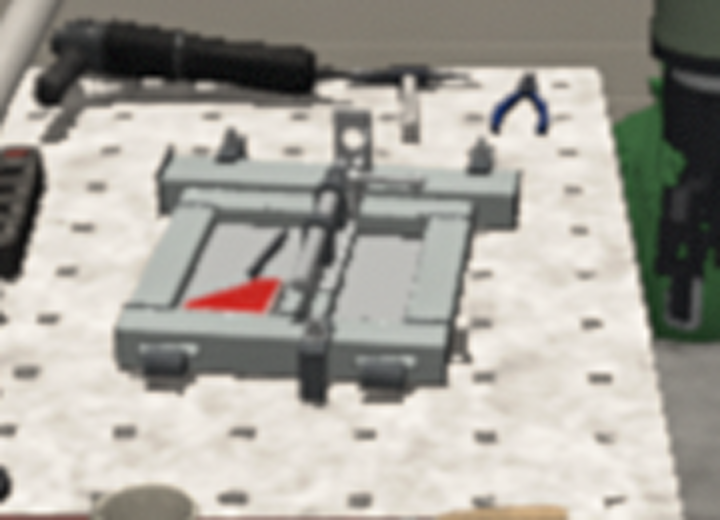

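The side view shows the gate in the middle of the table. In the top view the rod runs left to right at about (246,191) to (326,198). The handle lies toward the robot (-x), with its ball near (313,223), and the keeper is on the post at about (341,201). I'll grip the ball itself, because it works as a pivot between the pads. Next I'll measure.

```bash
cat > h.py <<'E'
from workcell import bot
import cv2,numpy as np
def ray(c,u,v):
    i=bot.camera_info(c);T=np.array(i["cam_to_world"]);d=T[:3,:3]@np.array([(u-i["cx"])/i["fx"],(v-i["cy"])/i["fy"],1]);return T[:3,3],d
def at(c,u,v,z):
    o,d=ray(c,u,v);return o+d*(z-o[2])/d[2]
def proj(c,p):
    i=bot.camera_info(c);T=np.linalg.inv(np.array(i["cam_to_world"]));q=T[:3,:3]@np.array(p)+T[:3,3];return np.array([i["fx"]*q[0]/q[2]+i["cx"],i["fy"]*q[1]/q[2]+i["cy"]])
E
python3 - <<'E'
from h import *
Z=lambda x,y:(200+(x+.5)/3.5-.5,110+(y+.5)/3.5-.5)
P={"rodL":(160,283,.080),"rodR":(440,308,.080),"ball":(397,395,.076),"stemroot":(405,322,.078),"postTL":(487,118,.04),"postBL":(455,503,.04),"postTR":(560,118,.04),"postBR":(521,508,.04),"plate":(520,300,.106),"plateB":(520,340,.106),
"leafTL":(145,113,.04),"leafBL":(113,425,.04),"leafTR":(463,140,.04),"leafBR":(433,455,.04)}
for k,(x,y,z) in P.items(): print(k,np.round(at("top",*Z(x,y),z),4))
for a,b in (("rodR","rodL"),):
    d=at("top",*Z(*P[a][:2]),.08)-at("top",*Z(*P[b][:2]),.08); print("yaw of -y dir",np.arctan2(d[1],d[0])+np.pi/2)
for a,b in (("postBL","postTL"),("postBR","postTR"),("leafBL","leafTL"),("leafBR","leafTR")):
    d=at("top",*Z(*P[b][:2]),.04)-at("top",*Z(*P[a][:2]),.04); print(a,np.arctan2(d[1],d[0]),np.linalg.norm(d))
for d in bot.masks_of("top","bolt_handle")[:1]:
    v,u=np.nonzero(d["mask"]); print(u.min(),u.max(),v.min(),v.max(),d["point"])
im=cv2.imread("pics/top0.png")
a=im[180:235,290:365]; cv2.imwrite("pics/topzz.png",cv2.resize(a,None,fx=10,fy=10,interpolation=cv2.INTER_CUBIC))
E
```

```text
rodL [0.5742 0.1979 0.08  ]
rodR [ 0.549  -0.0517  0.08  ]
ball [ 0.472  -0.0125  0.076 ]
stemroot [ 0.537  -0.0205  0.078 ]
postTL [ 0.7282 -0.1014  0.04  ]
postBL [ 0.3752 -0.0658  0.04  ]
postTR [ 0.7274 -0.1684  0.04  ]
postBR [ 0.3702 -0.1254  0.04  ]
plate [ 0.5526 -0.1195  0.106 ]
plateB [ 0.5174 -0.1188  0.106 ]
leafTL [0.737  0.2138 0.04  ]
leafBL [0.4491 0.2444 0.04  ]
leafTR [ 0.708 -0.079  0.04 ]
leafBR [ 0.4189 -0.0466  0.04  ]
yaw of -y dir -0.1008005471393203
postBL -0.10042928012725576 0.3547818283971713
postBR -0.11976399205126476 0.35978437160956933
leafBL -0.10601039219929881 0.2895036090846345
leafBR -0.11141660829225031 0.2909374127463074
311 316 201 224 [313.1, 210.9]
```

View pics/topzz.png

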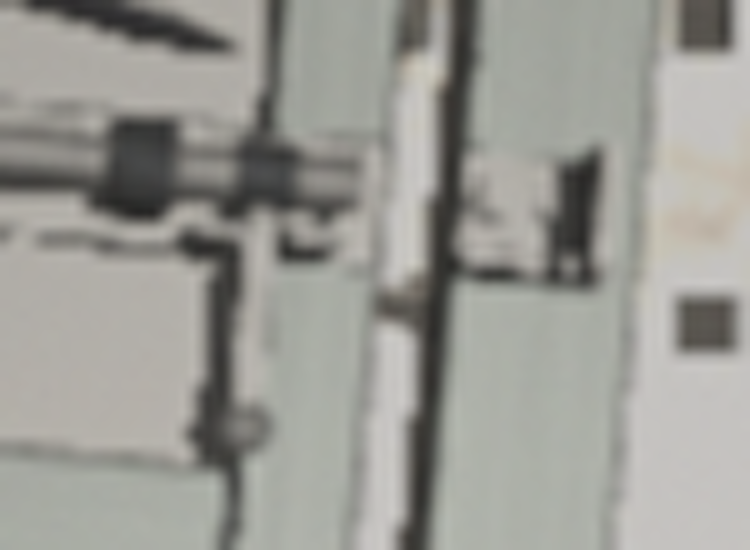

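```bash
python3 - <<'E'
from h import *
Z=lambda x,y:(290+(x+.5)/10-.5,180+(y+.5)/10-.5)
yaw=-.106; ex=np.array([np.cos(yaw),np.sin(yaw)]); ey=np.array([-ex[1],ex[0]])
b=at("top",*Z(247,427),.078); r=at("top",*Z(268,168),.083)
print("ball",b,"rodcollar",r, "diff gate frame",(b-r)[:2]@ex,(b-r)[:2]@ey)
# rod centre line
l=at("top",*Z(40,155),.080); l2=at("top",*Z(330,182),.080)
print("ball->rod dist",(b-l)[:2]@ex,(b-l2)[:2]@ex)
pf=at("top",*Z(557,240),.106); pf2=at("top",*Z(557,215),.090)
print("plate face from ball along -y",-(pf-b)[:2]@ey, -(pf2-b)[:2]@ey)
s=bot.masks_of("side","bolt_handle");print([(d["conf"],d["point"]) for d in s[:2]])
im=cv2.imread("pics/side0.png");print("pred side",proj("side",[b[0],b[1],.076]),proj("side",[r[0],r[1],.076]))
a=im[170:225,245:320].copy(); a=cv2.resize(a,None,fx=10,fy=10,interpolation=cv2.INTER_CUBIC)
u,v=proj("side",[b[0],b[1],.076]); cv2.circle(a,(int((u-245)*10+5),int((v-170)*10+5)),24,(0,0,255),1); cv2.imwrite("pics/sidezz.png",a)
E
```

```text
ball [ 0.4725931  -0.01607751  0.078     ] rodcollar [ 0.55301052 -0.02351566  0.083     ] diff gate frame -0.08075301930643376 -0.0011118926256223683
ball->rod dist -0.07841598174853788 -0.07854331753146185
plate face from ball along -y 0.08753075013939769 0.08874047152575106
[]
pred side [294.3797571  193.96173423] [273.538451   193.21596787]
```

View pics/sidezz.png

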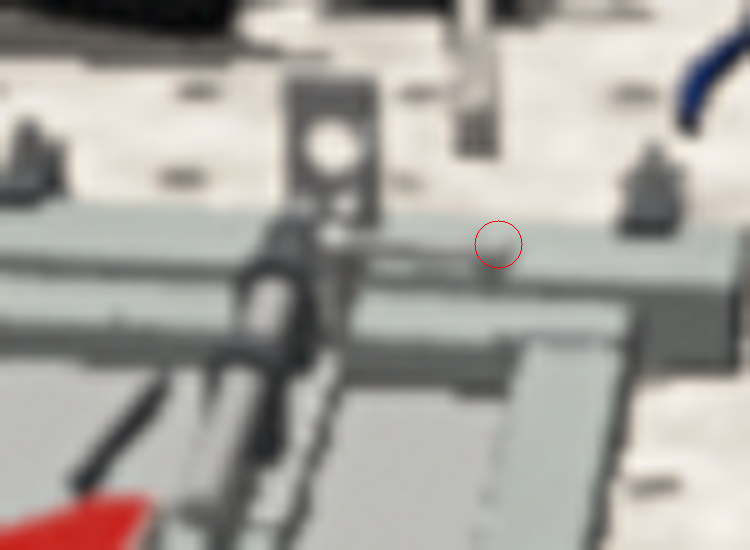

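Emit:
{"api": "drive_tool", "payload": {"series": [[45,0.02,-0.045,0,0.12],[45,0.02,-0.045,0,0.12],[45,0.02,-0.045,0,0.124],[45,0.02,-0.045,0,0],[45,0.02,-0.045,0,0],[45,0.015,-0.045,0,0],[45,0.015,-0.045,0,0],[45,0.015,-0.045,0,0],[45,0.015,-0.045,0,0],[45,0.01,-0.045,0,0],[45,0.01,-0.045,0,0],[45,0.01,-0.045,0,0]], "newtons": 20}}

```text
clock: 1.8
position: [0.4728, 0.0029, 0.2322]
tool_rot: [3.138, 0.003, 3.061]
force: [0.6, 1.2, 0.6]
grip_width: 0.0381
```

Emit:
{"api": "drive_tool", "payload": {"series": [[45,0,-0.015,-0.03,-0.025],[45,0,0,-0.04,0],[45,0,0,-0.025,0],[45,0,0,0,0],[45,0,0,0,0]]}}

```text
clock: 2.3
position: [0.4746, -0.0207, 0.1367]
tool_rot: [3.139, 0.009, 3.024]
force: [-0.5, -0.5, 0.2]
grip_width: 0.0383
```

```bash
python3 - <<'E'
from h import *
s=bot.observe();print(s["position"],s["tool_rot"],s["force"])
p=s["position"]
for c,(v0,u0) in (("top",(180,280)),("side",(150,255))):
    im=bot.grab_frame(c)[:,:,::-1]; cv2.imwrite(f"pics/{c}1.png",im); print(proj(c,p))
    cv2.imwrite(f"pics/{c}1z.png",cv2.resize(im[v0:v0+70,u0:u0+80],None,fx=8,fy=8,interpolation=cv2.INTER_CUBIC))
E
```

```text
[ 0.47458318 -0.02068744  0.13665464] [3.13877278 0.00853371 3.02368065] [-0.52921559 -0.46984539  0.15021046]
[317.04131778 220.54154597]
[293.87206104 178.88146479]
```

View pics/top1z.png

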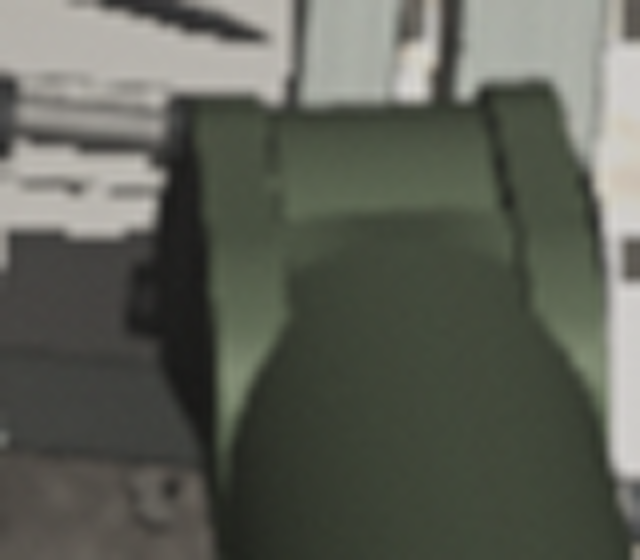

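View pics/side1z.png

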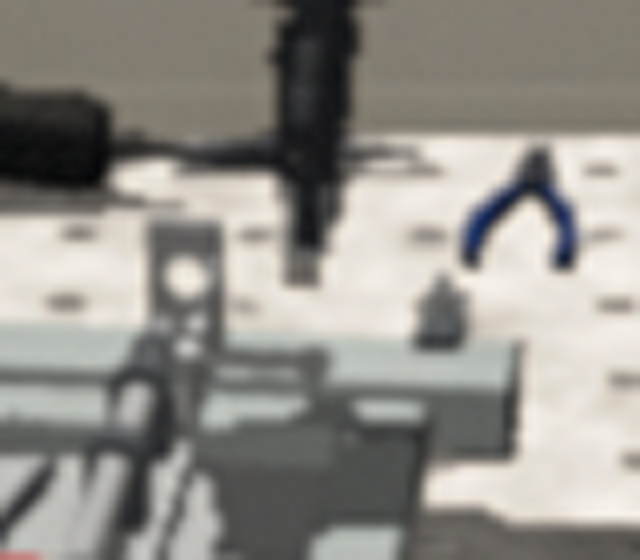

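Emit:
{"api": "drive_tool", "payload": {"series": [[45,-0.0025,0.005,-0.02,0.01],[45,0,0,-0.02,0],[45,0,0,-0.015,0],[45,0,0,0,0],[45,0,0,0,0]]}}

```text
clock: 2.9
position: [0.4768, -0.0136, 0.0874]
tool_rot: [3.136, 0.021, 3.037]
force: [-1.0, 0.0, 0.5]
grip_width: 0.0386
```

```bash
python3 - <<'E'
from h import *
s=bot.observe();print(s["position"],s["tool_rot"],s["force"])
p=s["position"]
for c,(v0,u0) in (("side",(170,265)),):
    im=bot.grab_frame(c)[:,:,::-1]; cv2.imwrite(f"pics/{c}2.png",im); print(proj(c,p))
    cv2.imwrite(f"pics/{c}2z.png",cv2.resize(im[v0:v0+45,u0:u0+60],None,fx=12,fy=12,interpolation=cv2.INTER_CUBIC))
E
```

```text
[ 0.47680868 -0.01364001  0.08744548] [3.13580655 0.02099117 3.03673764] [-0.99058741  0.03315346  0.54151127]
[293.28741818 191.48848786]
```

View pics/side2z.png

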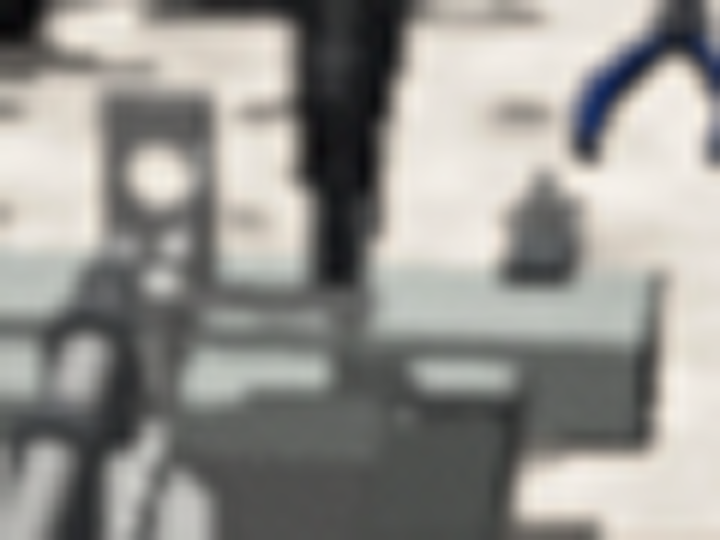

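```bash
python3 - <<'E'
from h import *
s=bot.observe();print(np.round(s["qpos"],3),np.round(s["qd"],3),s["position"],s["tool_rot"])
E
```

```text
[-0.132  0.514  0.049  2.118 -0.055  0.488  1.424] [ 0.001 -0.003  0.     0.002  0.002 -0.004  0.001] [ 0.47685892 -0.01360146  0.08752299] [3.1356939  0.02121489 3.03671517]
```

Emit:
{"api": "drive_tool", "payload": {"series": [[45,-0.0025,-0.001,-0.009,0],[45,-0.0025,-0.001,-0.009,0],[45,-0.0015,0,-0.009,0],[45,-0.001,0,-0.006,0],[45,0,0,0,0],[45,0,0,0,0]]}}

```text
clock: 3.55
position: [0.4694, -0.0158, 0.0534]
tool_rot: [3.135, 0.024, 3.037]
force: [-0.2, -0.2, 0.2]
grip_width: 0.0383
```

Emit:
{"api": "drive_tool", "payload": {"series": [[38,0.003,0,0.002,0],[34,0,0,0,0],[30,0,0,0,0],[27,0,0,0,0],[25,0,0,0,0],[25,0,0,0,0]], "newtons": 20}}

```text
clock: 4.15
position: [0.4734, -0.0157, 0.0564]
tool_rot: [3.135, 0.025, 3.037]
force: [-0.1, 0.0, 1.0]
grip_width: 0.0213
```

Emit:
{"api": "drive_tool", "payload": {"series": [[21,0,0,-0.001,0],[19,0,0,0,0],[17,0,0,0,0],[14,0,0,0,0],[10,0,0,0,0],[10,0,0,0,0]], "newtons": 20}}

```text
clock: 4.75
position: [0.4734, -0.0155, 0.0553]
tool_rot: [3.135, 0.025, 3.037]
force: [-0.8, 0.7, 0.2]
grip_width: 0.0152
```

Emit:
{"api": "drive_tool", "payload": {"series": [[5,0,0,0,0],[0,0,0,0,0],[0,0,0,0,0]], "newtons": 40}}

```text
clock: 5.05
position: [0.4735, -0.0155, 0.0553]
tool_rot: [3.135, 0.025, 3.037]
force: [0.4, 1.3, -0.5]
grip_width: 0.0141
```

```bash
python3 - <<'E'
from h import *
for c,(v0,u0) in (("side",(170,265)),):
    im=bot.grab_frame(c)[:,:,::-1]; cv2.imwrite(f"pics/{c}3.png",im)
    cv2.imwrite(f"pics/{c}3z.png",cv2.resize(im[v0:v0+45,u0:u0+60],None,fx=12,fy=12,interpolation=cv2.INTER_CUBIC))
E
```

```text
(no output)
```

View pics/side3z.png

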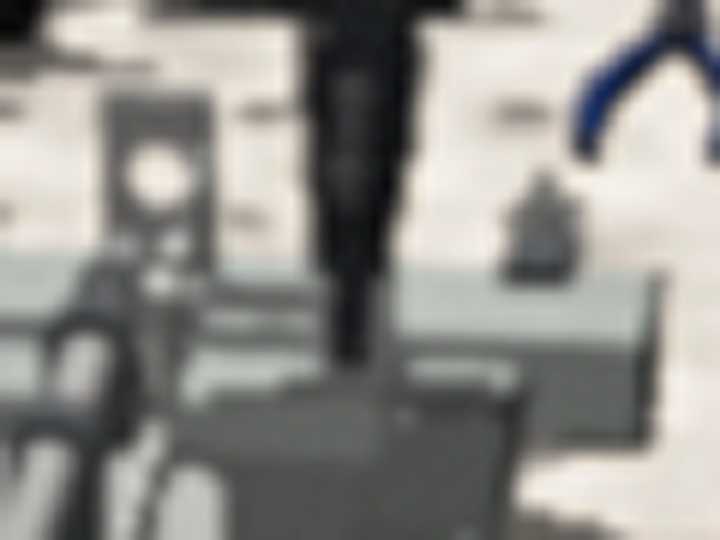

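Emit:
{"api": "drive_tool", "payload": {"series": [[0,0,0,0.004,0],[0,0.0003,0,0.004,0],[0,0.0005,0,0.004,0],[0,0.0007,0,0.004,0],[0,0.001,0,0.004,0],[0,0.001,0,0.0035,0],[0,0,0,0,0]]}}

```text
clock: 5.8
position: [0.4774, -0.0159, 0.0811]
tool_rot: [3.135, 0.025, 3.037]
force: [0.9, 0.7, -1.5]
grip_width: 0.0139
```

Emit:
{"api": "drive_tool", "payload": {"series": [[0,0.0025,-0.0002,0.006,0],[0,0.003,-0.0003,0.006,0],[0,0.004,-0.0004,0.0065,0],[0,0.0045,-0.0005,0.0065,0],[0,0,0,0,0]]}}

```text
clock: 6.3
position: [0.4915, -0.0175, 0.1083]
tool_rot: [3.135, 0.023, 3.037]
force: [-5.6, -0.9, 3.0]
grip_width: 0.0143
```

Emit:
{"api": "drive_tool", "payload": {"series": [[0,-0.001,0,0.001,0],[0,0,0,0,0]]}}

```text
clock: 6.5
position: [0.493, -0.0176, 0.1103]
tool_rot: [3.135, 0.028, 3.036]
force: [1.1, -1.2, -3.9]
grip_width: 0.014
```

Emit:
{"api": "drive_tool", "payload": {"series": [[0,0.0045,-0.0005,0.005,0],[0,0.005,-0.0005,0.0045,0],[0,0.005,-0.0005,0.004,0],[0,0.0055,-0.0006,0.0035,0],[0,0,0,0,0],[0,0,0,0,0]]}}

```text
clock: 7.1
position: [0.5149, -0.0201, 0.1291]
tool_rot: [3.135, 0.027, 3.036]
force: [0.1, -0.9, -4.8]
grip_width: 0.0141
```

Emit:
{"api": "drive_tool", "payload": {"series": [[0,0.003,-0.0003,0.0,0],[0,0.003,-0.0003,0.0,0],[0,0,0,0,0],[0,0,0,0,0]]}}

```text
clock: 7.5
position: [0.5183, -0.0203, 0.1297]
tool_rot: [3.135, 0.022, 3.036]
force: [1.0, -1.1, -2.9]
grip_width: 0.0142
```

```bash
python3 - <<'E'
from h import *
print(bot.observe()["position"])
for c,(v0,u0) in (("side",(155,255)),("top",(180,280))):
    im=bot.grab_frame(c)[:,:,::-1]; cv2.imwrite(f"pics/{c}4.png",im)
    cv2.imwrite(f"pics/{c}4z.png",cv2.resize(im[v0:v0+60,u0:u0+75],None,fx=10,fy=10,interpolation=cv2.INTER_CUBIC))
E
```

```text
[ 0.51828585 -0.02030786  0.12968088]
```

View pics/side4z.png

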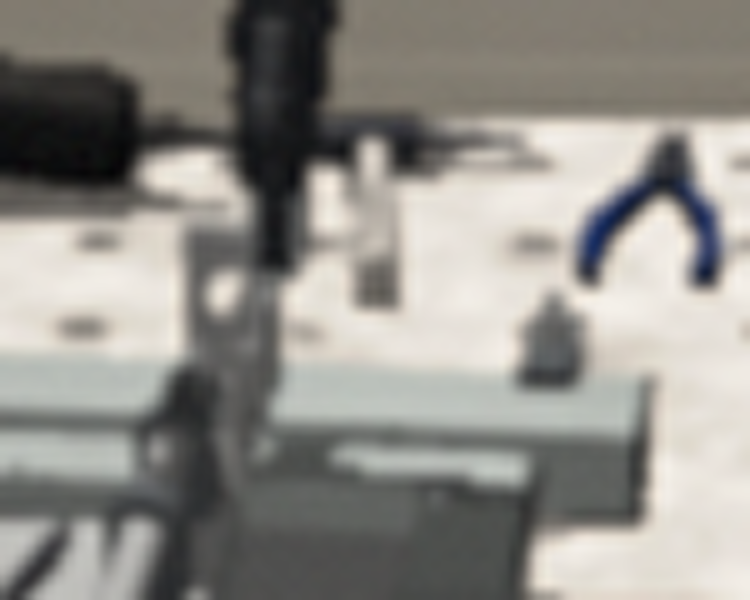

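View pics/top4z.png

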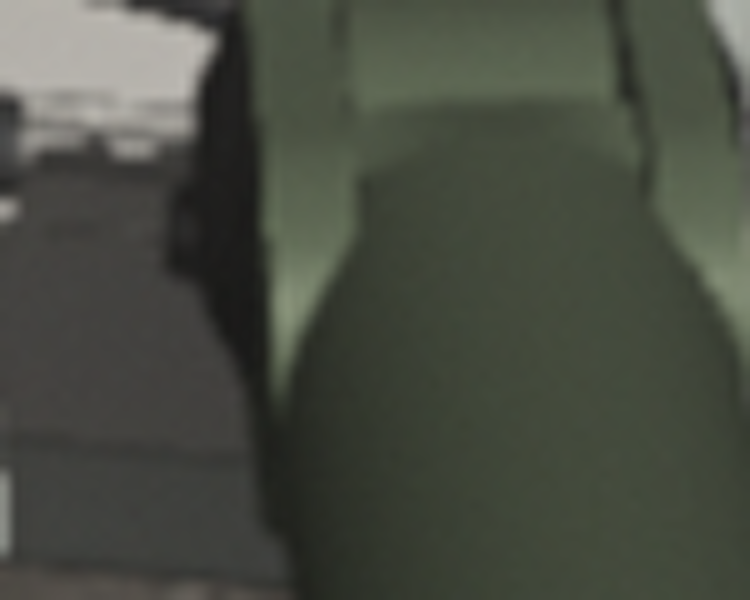

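Emit:
{"api": "drive_tool", "payload": {"series": [[0,-0.0003,-0.003,0,0],[0,-0.0006,-0.006,0,0],[0,-0.0006,-0.006,0,0],[0,-0.0006,-0.006,0,0],[0,-0.0006,-0.006,0,0],[0,-0.0003,-0.003,0,0],[0,0,0,0,0]]}}

```text
clock: 8.3
position: [0.5148, -0.052, 0.1296]
tool_rot: [3.134, 0.021, 3.037]
force: [-1.6, 2.9, 0.4]
grip_width: 0.0142
```

Emit:
{"api": "drive_tool", "payload": {"series": [[0,-0.0003,-0.003,0,0],[0,-0.0006,-0.006,0,0],[0,-0.0006,-0.006,0,0],[0,-0.0006,-0.006,0,0],[0,-0.0003,-0.004,0,0],[0,-0.0002,-0.002,0,0],[0,0,0,0,0]]}}

```text
clock: 9.0
position: [0.5116, -0.0814, 0.1296]
tool_rot: [3.134, 0.021, 3.037]
force: [-1.2, 2.5, 1.8]
grip_width: 0.0138
```

Emit:
{"api": "drive_tool", "payload": {"series": [[0,-0.0002,-0.002,0,0],[0,-0.0002,-0.002,0,0],[0,-0.0002,-0.002,0,0],[0,-0.0002,-0.002,0,0],[0,-0.0002,-0.002,0,0],[0,-0.0002,-0.002,0,0],[0,0,0,0,0]]}}

```text
clock: 9.7
position: [0.5102, -0.0941, 0.1296]
tool_rot: [3.134, 0.02, 3.037]
force: [-3.1, 1.5, 2.0]
grip_width: 0.0143
```

s≈74 mm. From here I'll creep in 1 mm steps.

Emit:
{"api": "drive_tool", "payload": {"series": [[0,0,-0.001,0,0],[0,0,-0.001,0,0],[0,-0.0001,-0.001,0,0],[0,-0.0001,-0.001,0,0],[0,0,0,0,0]]}}

```text
clock: 10.2
position: [0.5097, -0.0983, 0.1296]
tool_rot: [3.133, 0.02, 3.037]
force: [-2.9, 2.5, 2.7]
grip_width: 0.0136
```

Emit:
{"api": "drive_tool", "payload": {"series": [[0,0,-0.001,0,0],[0,-0.0001,-0.001,0,0],[0,-0.0001,-0.001,0,0],[0,0,0,0,0]]}}

```text
clock: 10.6
position: [0.5093, -0.1014, 0.1296]
tool_rot: [3.133, 0.02, 3.038]
force: [-2.9, 2.3, 3.5]
grip_width: 0.0142
```

Emit:
{"api": "drive_tool", "payload": {"series": [[0,0,-0.001,0,0],[0,-0.0001,-0.001,0,0],[0,0,0,0,0]]}}

```text
clock: 10.9
position: [0.5091, -0.1035, 0.1296]
tool_rot: [3.133, 0.019, 3.038]
force: [-3.1, 2.5, 3.3]
grip_width: 0.0139
```

Emit:
{"api": "drive_tool", "payload": {"series": [[0,-0.0005,-0.001,0,0],[0,-0.0005,-0.001,0,0],[0,0,0,0,0]]}}

```text
clock: 11.2
position: [0.5086, -0.1055, 0.1295]
tool_rot: [3.133, 0.02, 3.038]
force: [-2.0, 1.8, 1.2]
grip_width: 0.0137
```

Emit:
{"api": "drive_tool", "payload": {"series": [[0,0,-0.001,0,0],[0,-0.0001,-0.001,0,0],[0,0,0,0,0]]}}

```text
clock: 11.5
position: [0.5084, -0.1076, 0.1295]
tool_rot: [3.133, 0.02, 3.038]
force: [-1.6, 1.7, 1.6]
grip_width: 0.0138
```

Emit:
{"api": "drive_tool", "payload": {"series": [[0,0,-0.001,0,0],[0,-0.0001,-0.001,0,0],[0,0,0,0,0]]}}

```text
clock: 11.8
position: [0.5082, -0.1098, 0.1295]
tool_rot: [3.133, 0.02, 3.038]
force: [-1.8, 2.6, 1.2]
grip_width: 0.0141
```

```bash
python3 - <<'E'
from h import *
for c,(v0,u0) in (("side",(145,245)),):
    im=bot.grab_frame(c)[:,:,::-1]; cv2.imwrite(f"pics/{c}5.png",im)
    cv2.imwrite(f"pics/{c}5z.png",cv2.resize(im[v0:v0+60,u0:u0+75],None,fx=10,fy=10,interpolation=cv2.INTER_CUBIC))
E
```

```text
(no output)
```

View pics/side5z.png

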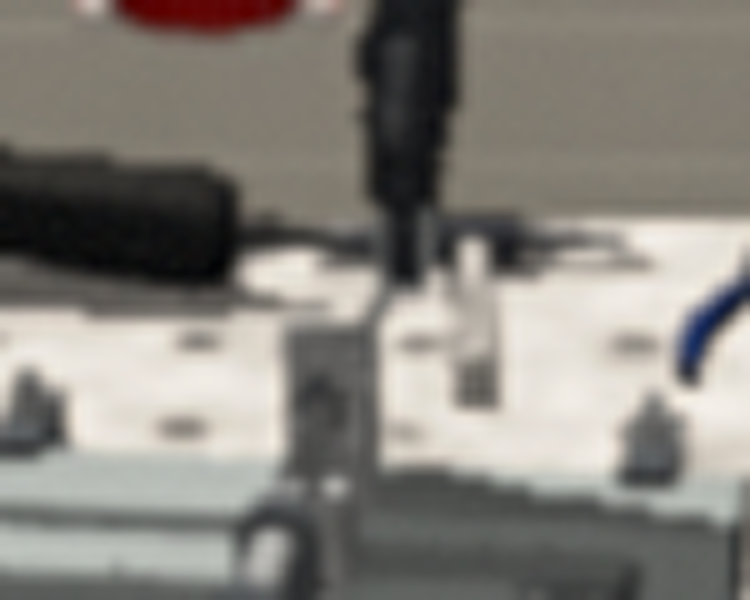

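The side view shows the stem running from the end plate's right edge at about (355,400) in the zoom up to the fingers, and the bore is now filled by the rod. So the bolt is following, and I'll keep creeping.

Emit:
{"api": "drive_tool", "payload": {"series": [[0,0,-0.001,0,0],[0,-0.0001,-0.001,0,0],[0,0,0,0,0]]}}

```text
clock: 12.15
position: [0.5079, -0.112, 0.1295]
tool_rot: [3.133, 0.02, 3.038]
force: [-2.9, 2.2, 2.0]
grip_width: 0.0141
```

Emit:
{"api": "drive_tool", "payload": {"series": [[0,0,-0.001,0,0],[0,-0.0001,-0.001,0,0],[0,0,0,0,0]]}}

```text
clock: 12.45
position: [0.5077, -0.1141, 0.1295]
tool_rot: [3.133, 0.019, 3.038]
force: [-2.8, 3.1, 2.0]
grip_width: 0.0142
```

Emit:
{"api": "drive_tool", "payload": {"series": [[0,0,-0.001,0,0],[0,-0.0001,-0.001,0,0],[0,0,0,0,0]]}}

```text
clock: 12.75
position: [0.5075, -0.1163, 0.1295]
tool_rot: [3.133, 0.019, 3.038]
force: [-3.3, 2.1, 1.8]
grip_width: 0.014
```

Emit:
{"api": "drive_tool", "payload": {"series": [[0,-0.0003,-0.001,0,0],[0,-0.0003,-0.001,0,0],[0,0,0,0,0]]}}

```text
clock: 13.05
position: [0.5072, -0.1184, 0.1295]
tool_rot: [3.133, 0.02, 3.038]
force: [-2.3, 2.3, 1.7]
grip_width: 0.014
```

Emit:
{"api": "drive_tool", "payload": {"series": [[0,0,-0.001,0,0],[0,-0.0001,-0.001,0,0],[0,0,0,0,0]]}}

```text
clock: 13.35
position: [0.507, -0.1206, 0.1295]
tool_rot: [3.133, 0.02, 3.038]
force: [-2.5, 3.0, 2.2]
grip_width: 0.0142
```

Emit:
{"api": "drive_tool", "payload": {"series": [[0,0,-0.001,0,0],[0,-0.0001,-0.001,0,0],[0,0,0,0,0]]}}

```text
clock: 13.65
position: [0.507, -0.1209, 0.1295]
tool_rot: [3.131, 0.019, 3.039]
force: [-3.1, 1.7, 2.6]
grip_width: 0.0142
```

Emit:
{"api": "drive_tool", "payload": {"series": [[0,-0.0001,-0.001,0,0]]}}

```text
clock: 13.75
position: [0.5069, -0.1212, 0.1295]
tool_rot: [3.131, 0.019, 3.04]
force: [-2.1, 10.4, 3.2]
grip_width: 0.0139
```

Emit:
{"api": "drive_tool", "payload": {"series": [[0,-0.0001,-0.001,0,0],[0,-0.0001,-0.001,0,0]]}}

```text
clock: 13.95
position: [0.507, -0.1212, 0.1295]
tool_rot: [3.128, 0.019, 3.042]
force: [-2.2, 10.9, 3.6]
grip_width: 0.0142
```

Emit:
{"api": "drive_tool", "payload": {"series": [[0,0.0002,0.002,0,0],[0,0.0002,0.003,0,0],[0,0.0002,0.003,0,0],[0,0.0002,0.003,0,0],[0,0.0001,0.001,0,0],[0,0,0,0,0],[0,0,0,0,0]]}}

```text
clock: 14.65
position: [0.508, -0.1108, 0.1295]
tool_rot: [3.131, 0.02, 3.04]
force: [-1.5, -2.2, 0.0]
grip_width: 0.0142
```

Emit:
{"api": "drive_tool", "payload": {"series": [[0,0.0001,0.0015,0,0],[0,0.0002,0.0015,0,0],[0,0,0,0,0],[0,0,0,0,0]]}}

```text
clock: 15.05
position: [0.5083, -0.1077, 0.1295]
tool_rot: [3.131, 0.02, 3.039]
force: [-1.6, -3.0, 0.2]
grip_width: 0.014
```

Emit:
{"api": "drive_tool", "payload": {"series": [[0,-0.003,0.0005,-0.0014,0],[0,-0.003,0.0004,-0.0017,0],[0,-0.003,0.0004,-0.0018,0],[0,0,0,0,0],[0,0,0,0,0]]}}

```text
clock: 15.55
position: [0.4997, -0.1065, 0.1242]
tool_rot: [3.131, 0.023, 3.04]
force: [1.4, -3.8, -2.9]
grip_width: 0.0139
```

Emit:
{"api": "drive_tool", "payload": {"series": [[0,-0.0008,0.0001,-0.0006,0],[0,-0.0008,0.0001,-0.0006,0],[0,-0.0008,0.0001,-0.0006,0],[0,-0.0008,0.0001,-0.0006,0],[0,-0.0008,0.0001,-0.0006,0],[0,-0.0008,0.0001,-0.0006,0]]}}

```text
clock: 16.15
position: [0.4955, -0.1061, 0.1209]
tool_rot: [3.131, 0.025, 3.04]
force: [3.3, -3.6, -2.5]
grip_width: 0.014
```

Emit:
{"api": "drive_tool", "payload": {"series": [[0,-0.0008,0.0001,-0.0006,0],[0,-0.0008,0.0001,-0.0006,0],[0,-0.0008,0.0001,-0.0006,0],[0,-0.0008,0.0001,-0.0006,0]]}}

```text
clock: 16.55
position: [0.4928, -0.1057, 0.1185]
tool_rot: [3.131, 0.026, 3.04]
force: [4.7, -2.9, -1.7]
grip_width: 0.0143
```

Emit:
{"api": "drive_tool", "payload": {"series": [[0,-0.0006,0.0001,-0.0008,0],[0,-0.0006,0.0001,-0.0008,0],[0,-0.0006,0.0001,-0.0008,0]]}}

```text
clock: 16.85
position: [0.4902, -0.1054, 0.116]
tool_rot: [3.131, 0.025, 3.04]
force: [-1.4, -2.6, 4.4]
grip_width: 0.0142
```

Emit:
{"api": "drive_tool", "payload": {"series": [[0,-0.0006,0.0001,-0.0008,0],[0,-0.0006,0.0001,-0.0008,0],[0,-0.0006,0.0001,-0.0008,0]]}}

```text
clock: 17.15
position: [0.4876, -0.105, 0.1134]
tool_rot: [3.131, 0.024, 3.039]
force: [-1.6, -2.8, 4.9]
grip_width: 0.0146
```

Emit:
{"api": "drive_tool", "payload": {"series": [[0,-0.0006,0.0001,-0.0008,0],[0,-0.0006,0.0001,-0.0008,0],[0,-0.0006,0.0001,-0.0008,0]]}}

```text
clock: 17.45
position: [0.4852, -0.1047, 0.1107]
tool_rot: [3.131, 0.023, 3.04]
force: [-1.6, -2.8, 5.5]
grip_width: 0.0141
```

Emit:
{"api": "drive_tool", "payload": {"series": [[0,-0.0015,0.0002,-0.0013,0],[0,-0.0013,0.0001,-0.0015,0],[0,-0.0013,0.0001,-0.0015,0]]}}

```text
clock: 17.75
position: [0.4812, -0.1042, 0.1061]
tool_rot: [3.131, 0.024, 3.039]
force: [-0.4, -2.5, 3.4]
grip_width: 0.0138
```

Emit:
{"api": "drive_tool", "payload": {"series": [[0,-0.0012,0.0001,-0.0016,0],[0,-0.0012,0.0001,-0.0016,0],[0,-0.0012,0.0001,-0.0016,0]]}}

```text
clock: 18.05
position: [0.4769, -0.1038, 0.1008]
tool_rot: [3.131, 0.023, 3.039]
force: [-1.2, -3.3, 3.4]
grip_width: 0.0141
```

Emit:
{"api": "drive_tool", "payload": {"series": [[0,-0.0016,0.0002,-0.0026,0],[0,-0.0015,0.0001,-0.0026,0],[0,-0.0014,0.0001,-0.0028,0]]}}

```text
clock: 18.35
position: [0.4717, -0.1032, 0.0921]
tool_rot: [3.131, 0.023, 3.039]
force: [-1.6, -3.0, 3.4]
grip_width: 0.0142
```

Emit:
{"api": "drive_tool", "payload": {"series": [[0,-0.0013,0.0001,-0.0028,0],[0,-0.0011,0.0001,-0.0028,0],[0,-0.001,0.0001,-0.003,0]]}}

```text
clock: 18.65
position: [0.4677, -0.1027, 0.0825]
tool_rot: [3.131, 0.022, 3.039]
force: [-1.6, -2.4, 2.6]
grip_width: 0.0144
```

Emit:
{"api": "drive_tool", "payload": {"series": [[0,-0.0009,0.0001,-0.003,0],[0,-0.0008,0.0001,-0.003,0],[0,-0.0006,0.0001,-0.003,0],[0,-0.0005,0,-0.003,0]]}}

```text
clock: 19.05
position: [0.4646, -0.1024, 0.0693]
tool_rot: [3.131, 0.022, 3.04]
force: [-0.9, -0.8, 2.7]
grip_width: 0.0141
```

Emit:
{"api": "drive_tool", "payload": {"series": [[0,-0.0003,0,-0.002,0],[0,-0.0002,0,-0.002,0],[0,-0.0002,0,-0.002,0]]}}

```text
clock: 19.35
position: [0.4639, -0.1023, 0.0626]
tool_rot: [3.131, 0.022, 3.04]
force: [-1.7, -1.6, 2.4]
grip_width: 0.0141
```

Emit:
{"api": "drive_tool", "payload": {"series": [[0,0,0,-0.001,0],[0,0,0,-0.001,0],[0,0,0,-0.001,0],[0,0,0,-0.001,0]]}}

```text
clock: 19.75
position: [0.4638, -0.1023, 0.0582]
tool_rot: [3.131, 0.022, 3.039]
force: [-1.7, -2.1, 1.8]
grip_width: 0.0143
```

Emit:
{"api": "drive_tool", "payload": {"series": [[0,0,0,-0.0007,0],[0,0,0,-0.0007,0],[0,0,0,-0.0007,0]]}}

```text
clock: 20.05
position: [0.4639, -0.1023, 0.056]
tool_rot: [3.131, 0.022, 3.04]
force: [-2.9, -1.6, 3.6]
grip_width: 0.0142
```

Emit:
{"api": "drive_tool", "payload": {"series": [[20,0,0,0,0],[25,0,0,0,0],[35,0,0,0,0],[45,0,0,0,0],[50,0,0,0,0],[50,0,0,0,0]]}}

```text
clock: 20.65
position: [0.4644, -0.1016, 0.0559]
tool_rot: [3.13, 0.022, 3.04]
force: [-0.7, -0.5, 0.4]
grip_width: 0.0426
```

Emit:
{"api": "drive_tool", "payload": {"series": [[50,0,0,0.01,0],[50,0,0,0.02,0],[50,0,0,0.03,0],[50,0,0,0.04,0],[50,0,0.03,0.03,0],[50,-0.01,0.045,0.01,0],[50,-0.01,0.045,0,0],[50,-0.01,0.045,0,0],[50,-0.01,0.045,0,0],[50,-0.01,0.045,0,0],[50,0,0.04,0,0],[50,0,0,0,0]]}}

```text
clock: 21.85
position: [0.4094, 0.2032, 0.2109]
tool_rot: [3.125, 0.03, 3.035]
force: [0.5, 0.2, 0.2]
grip_width: 0.0425
```

```bash
python3 - <<'E'
from h import *
s=bot.observe(); print(s["position"],s["force"],np.abs(s["qd"]).max())
for c,(v0,u0) in (("side",(155,245)),("top",(180,290))):
    im=bot.grab_frame(c)[:,:,::-1]; cv2.imwrite(f"pics/{c}6.png",im)
    cv2.imwrite(f"pics/{c}6z.png",cv2.resize(im[v0:v0+60,u0:u0+75],None,fx=10,fy=10,interpolation=cv2.INTER_CUBIC))
E
```

```text
[0.40938397 0.20320262 0.21087422] [0.49584978 0.17004072 0.17856119] 0.04903236822110554
```

View pics/side6z.png

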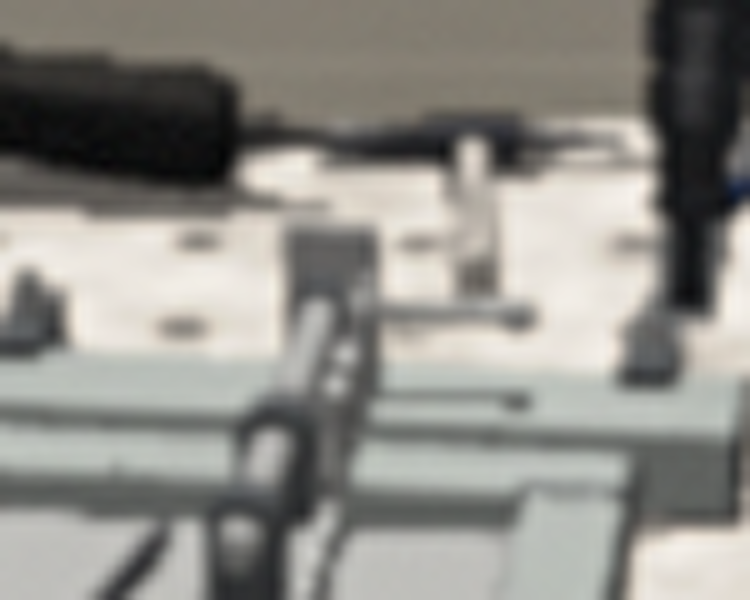

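View pics/top6z.png

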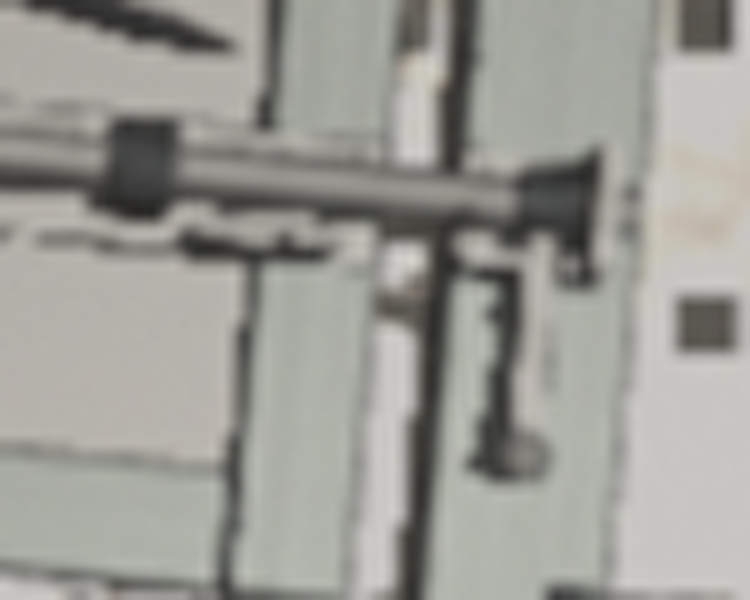

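View pics/top6.png

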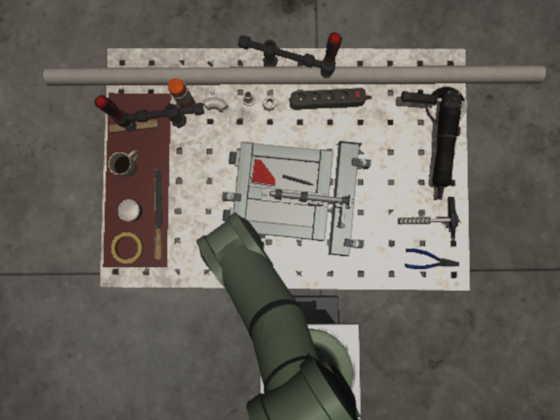

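The side view shows the stem lying level, from zoom (385,308) to the ball at (520,317). The top view shows it seated on the post, with the ball at about zoom (525,455). The tools are where they were and the arm is clear, so I'm handing in.

```bash
python3 - <<'E'
from h import *
print(bot.job_done())
E
```

```text
the job is handed in; nothing more can be done
None
```

The bolt is shot into the keeper with its handle down in the notch. I handed the job in at about 22 s of the 58 s allowed. No verdict was reported, and the joint values could not be read directly.

**What I did:** I gripped the handle by its ball and lifted it to about 1.13 rad. I slid the bolt across with about 3 N and felt the end plate at about 101 mm of travel, where the push peaked at about 11 N. I backed off about 13.7 mm, turned the handle down in small steps, let go and moved clear.

**Last checks:**
- **Handle:** it passed 0.85 rad without landing on a lip. The gripper stopped within 1 mm of the height where it first held the ball level. Both cameras show the handle lying level on the post at about 88 mm of travel.
- **Robot and tools:** the force on the arm read near zero and the arm was clear of the work. The tools look unmoved in the top picture.
- **Contact force:** the force I read at the tool stayed at about 11 N or less at every check. Contact between the handle and the gate cannot be read directly, so staying under 40 N there is inferred.

**Disagreement:** my first estimate from the top camera put the end-plate stop at about 83 mm, because I probably took the plate's shadow for its face. I relied on the stop I felt instead, and the final pictures agree with it.

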